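# Mount a sample cell on the optical rail and set its carriage to the line

## Task

Get the photometer on the bench ready: lower the thicker of the two sample cells gently into the pocket of the rail carriage, without dropping it, until it sits fully home, then swing the carriage's locking lever shut over it. Then slide the carriage along the rail towards the detector until its front edge meets the line scribed right across the rail. Leave the thinner cell, the bottle, the jar and the beaker standing where they are.

Things in the scene. Friction and masses are not known exactly. Their poses are not given: they have to be found in the camera images.
- thick_cell: The cell to mount: upright aluminium block, 100 mm long (x), 46 thick (y), 70 tall, 0.29 to 0.41 kg, flat top, a round window in each broad face, a small black plug (3 mm proud, 52 mm up) at each end. Fits either way round. Stands on the bench left or right, long side at any yaw within 1.2 rad of world x. Origin: centre of its underside. Told from the thin cell only by thickness.
- thin_cell: The other cell, to be left alone: same make, length and height (100 x 70 mm) but only 26 mm thick (its y). Origin: centre of its underside. The two cells swap places from one start to the next.
- pocket (a point): Centre of the pocket's floor on the carriage, 52 mm above the bench; axes as the rail's. A rectangular well 20 mm deep, 103 mm (x) x 49 mm (y) inside: 1.5 mm play each side of the thick cell, whose long side goes along x. Its mouth, 72 mm above the bench, has a 4 mm chamfer; outer size 119 x 65 mm. The top of a cell fully home is 122 mm above the bench.
- lever_hub (a point): Upright pivot of the locking lever, on a 26 mm wide post on the robot's side of the pocket, 78 mm from its centre along the rail's -x; this point is 124 mm above the bench, at the lever's underside. The lever swings level, 2 mm above the top of a fully seated cell; it strikes a cell that stands proud.
- lever_knob (a point): Middle of the upright black round knob near the lever's tip, 95 mm from the pivot, 151 mm above the bench: 20 mm across, 34 tall (134 to 168 mm above the bench). It can be gripped from above or pushed from the side. The lever is a flat steel bar 18 mm wide, 10 thick, reaching 111 mm from the pivot.
- lever (a joint): Lever angle, rad: 0 = shut against its stop, lying over the pocket along the rail's +x; grows to 1.9 as it opens, anticlockwise seen from above (1.57 = pointing along +y to the detector). Takes about 0.6 N at the knob, stays where left. Starts at 0.15 to 1.6; below 1.05 it hangs over the pocket and must first be swung aside (1.3 or more leaves room for a gripper).
- front_edge (a point): Middle of the lower front (detector-side) edge of the carriage, 32 mm above the bench; axes as the rail's. The carriage is a dark steel plate, faces 32 to 52 mm above the bench, 110 mm along the rail (the rear face is 110 mm behind this edge, the pocket's centre 55 mm), in x from -97 mm (robot's side) to +69 mm of the rail's middle.
- scribed_line (a point): Middle of the scribed line, the only dark line (1.6 mm wide) right across the rail's 80 mm deck; the scale's other marks are short ticks on the robot's side. Axes as the rail's. The carriage is set when its front edge is over this line, y = 0 in this frame (negative: still short of it).
- carriage (a joint): Travel of the carriage, m, 0 to 0.2, growing towards the detector; it is at the line at 0.150 and starts at 0 to 0.06. Slides when pushed with about 5 N and stays where left: there is no stop at the line.
- rail: Fixed aluminium rail lying across in front of the robot: 720 mm long (y), 80 wide (x), deck 30 mm above the bench. Origin: on the bench under its middle; y runs from the lamp house (finned top) to the detector, x away from the robot. Lamp house at y = -310 mm and detector at +310 are boxes, 80 x 100 (y) mm, tops up to 168 mm high, each with a 36 mm lens tube reaching to y = -235, +235, 96 mm high.
- bottle: Bystander: white plastic bottle, 60 mm across, 170 mm tall, standing. Origin: centre of its underside.
- jar: Bystander: amber glass jar with black cap, 64 mm across, 85 mm tall, standing. Origin: centre of its underside.
- beaker: Bystander: open clear glass beaker, 68 mm across, 90 mm tall, standing. Origin: centre of its underside. Bottle, jar and beaker swap places from one start to the next: one between the two cells nearer the robot, one outside each cell.
There are look-alikes about, which are no part of the job. Leave any pink or purple look-alike of the thick_cell alone.

How it is judged:
On the way, in this order (a step that is already met when the one before it is completed fails the run):
1. the thick cell sits fully home in the pocket (lever still open) (z of thick_cell in the frame of pocket between -0.003 and 0.0025 m and x of thick_cell in the frame of pocket between -0.003 and 0.003 m and y of thick_cell in the frame of pocket between -0.003 and 0.003 m and angle between the x axis of thick_cell and the x axis of pocket, either way round below 0.08 rad and angle between thick_cell's own z axis and vertical below 0.05 rad), for 0.2 s.
2. the lever is swung shut over the seated cell (all of step 1 and value of joint lever below 0.06 rad), for 0.2 s.
3. with the cell locked, the carriage's front edge is brought to the scribed line (all of step 2 and y of front_edge in the frame of scribed_line between -0.003 and 0.003 m), for 0.2 s.
At the end, for the whole second after the job is handed in: Thick cell at rest, fully home in the pocket (2.5 mm in height, 3 mm sideways, square within 0.08 rad); lever within 0.06 rad of shut; carriage front edge within 3 mm of the scribed line; thin cell, bottle, jar and beaker upright, within 20 mm of their starts (all of step 3 and linear speed of thick_cell below 0.02 m/s and distance of each of thin_cell, bottle, jar, beaker from where it was at the start of the episode below 0.02 m and angle between each of thin_cell, bottle, jar, beaker's own z axis and vertical below 0.2 rad); the robot touches nothing.
It fails at once if the thick cell is dropped (falls faster than 0.6 m/s, about 20 mm of free fall, with no finger on it) (contact force between thick_cell and the fingers below 0.2 N and linear speed of thick_cell above 0.6 m/s).
It fails at once if the thick cell is tipped over (more than 0.6 rad) (angle between thick_cell's own z axis and vertical above 0.6 rad).
It fails at once if the thin cell, bottle, jar or beaker is knocked over or moved more than 30 mm (angle between any of thin_cell, bottle, jar, beaker's own z axis and vertical above 0.6 rad or distance of any of thin_cell, bottle, jar, beaker from where it was at the start of the episode above 0.03 m).
It also fails if it takes over 72 s, if anything falls off the work surface, if the arm or the gripper's body presses on something with over 40 N, if the wrist force passes 120 N, or if a joint passes its speed limit or range.

## Robot

A 6-joint arm with a two-finger parallel gripper is mounted at the origin on the work surface. World frame = base frame: x ahead of the robot, y to its left, z up, the work surface at z = 0. Lengths are in m, angles in rad, forces in N, time in s.
With the tool pointing down it reaches from about 0.4 to 0.825 m from the base axis. Payload 7 kg.
Tool frame: the origin (TCP) lies at the very end of the fingers, on their centre line; the grasp point (between the pads) lies 19 mm behind it (arm.pinch_z is the z of the grasp point in the tool frame, in m); z points along the fingers, y is the direction in which the jaws open and shut (so a half turn about z gives the same grasp; the last joint's range is limited). The gripper opens to 88 mm and grips with 3 to 60 N. Pads are 19 mm wide; open, the fingers measure 130 mm over their backs; the gripper's body (78 mm by 193 mm) begins 47 mm behind the grasp point.
Start: joints at [-0.834, 0.359, 0.012, 0, -1.224, -0.288], TCP at [0.293, -0.608, 0.227] pointing down, gripper open.
Joint ranges: [-3.07, 3.07], [-1.43, 2.12], [-1.02, 1.25], [-3.03, 1.67], [-3.05, -0], [-3.03, 3.03]. Speed limits (rad/s): [2.39, 2.39, 3.01, 3.14, 3.14, 3.14].

## Interface

Orientations are given as [roll, pitch, yaw] about the fixed x, y, z axes, in that order (R = Rz(yaw) Ry(pitch) Rx(roll)).
In Python, from station import arm gives the robot as it stands.
- The arm moves only by the tool drive_tool, never from a script. Its argument "targets" is a list of rows, each a list of 6 numbers: the shift along the world's x, y, z in units of 0.04 m (1.0 is 0.04 m), then the turn, a rotation vector about the world's x, y, z in units of 6 degrees (1.0 is 6 degrees). In form: [[x, y, z, wx, wy, wz], ...]. A call has 1 to 5 rows; each row shifts and turns the commanded pose from where the row before left it; what a row does not reach is not made up. A row lasts 1/8 s, in which the tool goes at most 62.5 mm and 10.7 degrees, less where a joint would pass 70% of its speed; a pose out of reach is approached as far as the arm can. A call with a number of a shift or a turn outside -1 to 1 is refused whole. A call with a gripper value outside its range is refused whole. "claw" is the opening, from 0 (shut) to 1 (fully open), set as the call begins (left out, the last holds). The fingers move at their own pace and stop on an object; "newtons" is the grip in N (left out, the last holds). Time passes only in rows, so rows that do not move let the fingers close. It gives the time, the measured TCP pose, the force and the opening at its end, in the units of the state.
- arm.get_state(): the state, without advancing time (a new reading comes with each control period).
- arm.grab_frame(name): name is "scene" or "top"; returns (picture, depth): 400x640x3 uint8, red, green, blue; 400x640 float32, m along the optical axis (not along the pixel's ray), 0 where there is no reading.
- arm.get_calibration(name): a dict with "mtx" (3x3 intrinsics, pixels), "origin" and "rotation" of the camera in the world. Camera axes: x right, y up, looking along -z (the intrinsics and any distortion apply to the point x, -y, -z); pixel columns grow to the right and rows downward; lengths in m; the calibration is good to about 2 mm. A picture is of the moment at which its call begins. get_calibration takes no time and is no camera call.
- arm.job_done(): hands the job in, once; it reports no verdict.
Trained networks look in the newest picture that a camera, given by its name, has taken for a name from the list of things; names that differ only in an ending like _2 or _b are one class to them, and where a whole thing is asked for, a point or a joint stands for the part that bears it (a point fixed in the world has none). Each returns a list of dicts, best first, with "score" (0 to 1); they miss things now and then, are a little off and sometimes report something else, mostly with a low value. They report only what shows in the picture. A call takes as long as a camera call. They do not tell look-alikes from the thing itself.
- arm.search_frame(target, camera): "point" ([x, y, z] in m, in the coordinates of the camera as it stood for that picture, good to about 4 mm: the middle of the surface that is visible of it).
- arm.cut_out(target, camera): "pixels" (400x640 bool, what is visible of it).
- arm.landmark_of(target, camera): "point" ([x, y, z] in m, in the coordinates of the camera as it stood for that picture, good to about 4 mm: a listed point, or the origin of a listed thing).
The state is a dict: "t": time; "q": joint angles; "qd": joint speeds; "joint_efforts": joint torques, N m; "eef_pos": TCP position; "ee_rot": TCP orientation; "force": force on the tool from outside, world axes, zero at the start; "moment": the same for the moment, N m; "width": finger opening in m.
Only numpy, scipy, OpenCV 4.12 (cv2) and the standard library are available. Lean on these libraries where they do the work, as an engineer would, in place of code of your own. Each camera call takes 0.05 s, during which the arm holds its last target. There are 200 camera calls.

## Working session

There is one attempt and no reset: what is moved stays moved. The work goes in short steps, Python scripts to look and compute and a tool call to move; the robot and the scene stay as the last step left them, time stands still between calls to the robot, and variables do not carry over. Pictures are saved under pics/ and viewed, about 8 in all and at most 12, crops included, and the job is handed in when it is done.

Besides the shell and the picture viewer there is one more tool, called after "Request:" as name(argument=value, ...), one argument or row to a line, values as JSON. drive_tool: Moves the arm, as the interface text tells. Shifts and turns lie within -1 to 1; 1 stands for 0.04 m of shift or 6 degrees of turn. Its arguments: {"type":"object","properties":{"targets":{"type":"array"},"claw":{"type":"number"},"newtons":{"type":"number"}},"required":["targets"]}

```bash
mkdir -p pics; ls
cat > h.py <<'E'
import numpy as np, cv2
from station import arm
def w(cam,p):
    c=arm.get_calibration(cam); return np.array(c["rotation"])@np.array(p)+np.array(c["origin"])
def cloud(cam,d):
    c=arm.get_calibration(cam); K=np.array(c["mtx"]); v,u=np.mgrid[:400,:640]
    P=np.stack([(u-K[0,2])/K[0,0]*d,-(v-K[1,2])/K[1,1]*d,-d],-1)
    return P@np.array(c["rotation"]).T+np.array(c["origin"])
def save(n,im): cv2.imwrite("pics/"+n+".png",im[:,:,::-1])
E
python3 - <<'E'
from h import *
s=arm.get_state(); print(s["eef_pos"],s["ee_rot"],s["width"],s["t"],s["force"])
ims=[]
for c in("top","scene"):
    im,d=arm.grab_frame(c); save(c+"0",im); np.savez(c+"0.npz",im=im,d=d)
    k=arm.get_calibration(c); print(c,{a:np.round(b,3).tolist() if a!="name" else b for a,b in k.items()})
    for n in("thick_cell","thin_cell","pocket","lever_hub","lever_knob","front_edge","scribed_line","rail","bottle","jar","beaker"):
        print(c,n,[(np.round(w(c,r["point"]),3).tolist(),round(r["score"],2)) for r in arm.landmark_of(n,c)[:3]])
E
```

```text
pics
[ 0.29265004 -0.60772053  0.22561719] [ 3.13994458e+00 -1.48800539e-04 -2.69288255e+00] 0.0874071019788662 0.0 [-0.81963401 -0.10630544 -0.2598311 ]
top {'mtx': [[496.34, 0.0, 319.277], [0.0, 496.34, 205.053], [0.0, 0.0, 1.0]], 'origin': [0.181, -0.052, 1.722], 'rotation': [0.175, 0.012, -1.6]}
top thick_cell [([2.986, 2.753, 4.527], 0.97), ([3.078, 2.845, 4.619], 0.89), ([3.001, 2.768, 4.542], 0.61)]
top thin_cell [([2.917, 2.684, 4.457], 0.74)]
top pocket [([2.925, 2.692, 4.466], 0.98)]
top lever_hub [([2.793, 2.56, 4.334], 0.76)]
top lever_knob [([2.765, 2.532, 4.306], 0.75)]
top front_edge [([2.944, 2.711, 4.485], 0.79)]
top scribed_line []
top rail [([3.001, 2.768, 4.541], 0.86)]
top bottle [([2.954, 2.72, 4.494], 0.68), ([2.948, 2.715, 4.489], 0.39)]
top jar [([2.867, 2.634, 4.408], 0.65)]
top beaker [([2.794, 2.561, 4.335], 0.57)]
scene {'mtx': [[440.014, 0.0, 319.089], [0.0, 440.014, 195.473], [0.0, 0.0, 1.0]], 'origin': [1.527, -0.064, 1.34], 'rotation': [0.734, 0.013, 1.539]}
scene thick_cell [([-1.64, -3.232, -1.827], 0.91), ([-1.281, -2.872, -1.468], 0.68), ([-1.517, -3.108, -1.704], 0.66)]
scene thin_cell [([-0.975, -2.567, -1.162], 0.64)]
scene pocket [([-0.88, -2.472, -1.067], 0.6)]
scene lever_hub [([-0.886, -2.477, -1.073], 0.9)]
scene lever_knob [([-0.725, -2.317, -0.912], 0.72)]
scene front_edge [([-0.867, -2.458, -1.054], 0.71)]
scene scribed_line [([-0.791, -2.383, -0.978], 0.81)]
scene rail [([-0.918, -2.51, -1.105], 0.65), ([-0.882, -2.473, -1.069], 0.61)]
scene bottle [([-1.189, -2.781, -1.376], 0.71)]
scene jar [([-1.32, -2.911, -1.507], 0.54), ([-0.853, -2.445, -1.04], 0.53), ([-0.865, -2.457, -1.052], 0.46)]
scene beaker [([-1.449, -3.041, -1.636], 0.88)]
```

```bash
sed -i 's/^from station/from scipy.spatial.transform import Rotation as Ro\nfrom station/; s/np.array(c\["rotation"\])/Ro.from_euler("xyz",c["rotation"]).as_matrix()/' h.py
python3 - <<'E'
from h import *
for c in("top","scene"):
    for n in("thick_cell","thin_cell","pocket","lever_hub","lever_knob","front_edge","scribed_line","rail","bottle","jar","beaker"):
        print(c,n,[(np.round(w(c,r["point"]),3).tolist(),round(r["score"],2)) for r in arm.landmark_of(n,c)[:3]])
E
```

```text
top thick_cell [([0.38, -0.24, -0.003], 0.97), ([0.584, -0.462, -0.001], 0.89), ([0.269, -0.534, -0.002], 0.61)]
top thin_cell [([0.398, 0.22, -0.004], 0.74)]
top pocket [([0.598, -0.022, 0.052], 0.98)]
top lever_hub [([0.514, -0.018, 0.121], 0.76)]
top lever_knob [([0.609, 0.012, 0.152], 0.75)]
top front_edge [([0.596, 0.035, 0.034], 0.79)]
top scribed_line []
top rail [([0.595, 0.014, 0.0], 0.86)]
top bottle [([0.384, -0.06, -0.0], 0.68), ([0.598, 0.033, 0.032], 0.39)]
top jar [([0.367, 0.429, 0.0], 0.65)]
top beaker [([0.519, -0.017, 0.121], 0.57)]
scene thick_cell [([0.271, -0.529, 0.007], 0.91), ([0.577, -0.458, -0.002], 0.68), ([0.254, -0.322, 0.001], 0.66)]
scene thin_cell [([0.399, 0.221, 0.001], 0.64)]
scene pocket [([0.597, -0.016, 0.053], 0.6)]
scene lever_hub [([0.518, -0.017, 0.12], 0.9)]
scene lever_knob [([0.611, 0.017, 0.155], 0.72)]
scene front_edge [([0.597, 0.036, 0.032], 0.71)]
scene scribed_line [([0.603, 0.132, 0.032], 0.81)]
scene rail [([0.598, 0.016, -0.002], 0.65), ([0.597, -0.018, 0.053], 0.61)]
scene bottle [([0.383, -0.054, 0.002], 0.71)]
scene jar [([0.382, -0.234, 0.001], 0.54), ([0.373, 0.428, 0.002], 0.53), ([0.596, 0.034, 0.035], 0.46)]
scene beaker [([0.391, -0.437, 0.007], 0.88)]
```

View pics/top0.png

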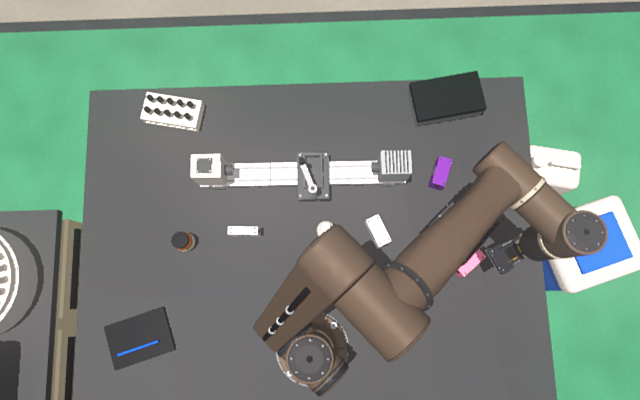

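View pics/scene0.png

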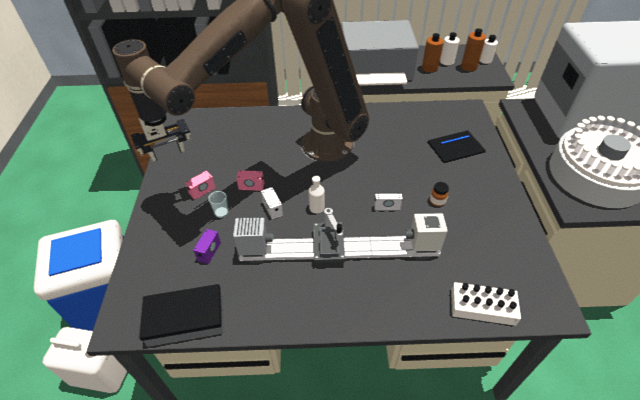

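Run:
```python
from h import *
for c in("top","scene"):
    z=np.load(c+"0.npz"); im,d=z["im"],z["d"]; P=cloud(c,d)
    for nm,(x,y),zz,r in(("thick",(.38,-.24),(.06,.08),.075),("thin",(.398,.22),(.06,.08),.075),("wellrim",(.598,-.02),(.065,.08),.075),("plate",(.585,-.02),(.046,.058),.11),("knob",(.61,.015),(.160,.175),.03),("lever",(.56,0),(.128,.142),.08),("detector",(.6,.325),(.10,.18),.08),("lamp",(.59,-.295),(.10,.18),.08),("deckL",(.6,.15),(.024,.036),.07),("deckR",(.6,-.15),(.024,.036),.07)):
        m=(d>0)&(P[...,2]>zz[0])&(P[...,2]<zz[1])&(np.hypot(P[...,0]-x,P[...,1]-y)<r)
        Q=P[m]
        if len(Q)<5: print(c,nm,len(Q)); continue
        b=cv2.minAreaRect((Q[:,:2]*1000).astype(np.float32))
        print(c,nm,len(Q),"med",np.round(np.median(Q,0),4),"rect",np.round(b[0],1),np.round(b[1],1),round(b[2],1))
    for n in("thick_cell","thin_cell"):
      for r in arm.cut_out(n,c)[:4]:
        m=r["pixels"]&(d>0)&(P[...,2]>.06)&(P[...,2]<.085); Q=P[m]
        if len(Q)>8: b=cv2.minAreaRect((Q[:,:2]*1000).astype(np.float32)); print(c,n,round(r["score"],2),len(Q),np.round(np.median(Q,0),3),np.round(b[0],1),np.round(b[1],1),round(b[2],1))
im=np.load("top0.npz")["im"]; save("c1",cv2.resize(im[130:260,180:430],None,fx=3.2,fy=3.2,interpolation=cv2.INTER_CUBIC))
```

```text
top thick 417 med [ 0.3793 -0.2363  0.0688] rect [ 379.9 -236.4] [103.5  47.1] 23.5
top thin 239 med [0.3948 0.2174 0.0692] rect [394.3 218.3] [101.1  27. ] 88.4
top wellrim 160 med [ 0.6031 -0.0459  0.0702] rect [594.4 -23.1] [119.1  64.2] 0.4
top plate 912 med [ 0.5767 -0.0295  0.0518] rect [579.7 -22.2] [110.1 166.1] 89.0
top knob 28 med [0.6048 0.011  0.167 ] rect [605.3  11. ] [16.2 16.1] 87.0
top lever 159 med [ 0.5498 -0.0079  0.1348] rect [553.3 -10.3] [103.8  26.8] 17.2
top detector 983 med [0.5936 0.3127 0.1579] rect [599.2 310.5] [ 82.9 127.1] 0.4
top lamp 956 med [ 0.5849 -0.2868  0.1591] rect [ 591.  -282.4] [126.4  82.3] 88.7
top deckL 714 med [0.5965 0.1489 0.0295] rect [596.7 150.8] [137.6  82.3] 89.8
top deckR 704 med [ 0.594  -0.1489  0.0294] rect [ 591.9 -150.6] [137.1  80.5] 88.3
top thick_cell 0.78 255 [ 0.264 -0.541  0.07 ] [ 263.  -538.7] [ 32.6 101. ] 40.9
top thick_cell 0.77 397 [ 0.576 -0.462  0.069] [ 576.9 -463.1] [ 47.  103.7] 69.7
top thick_cell 0.68 392 [ 0.379 -0.236  0.069] [ 379.9 -236.1] [100.8  46. ] 22.8
top thin_cell 0.63 236 [0.395 0.217 0.069] 
[... 657 characters left out ...]
 rect [ 597.4 -278.5] [125.2  83.4] 87.1
scene deckL 657 med [0.6019 0.15   0.0302] rect [600.7 150.3] [138.7  85.2] 87.5
scene deckR 654 med [ 0.5997 -0.1506  0.0301] rect [ 595.6 -150.7] [138.  84.] 88.3
scene thick_cell 0.66 251 [ 0.388 -0.231  0.07 ] [ 383.  -231.8] [106.2  46.4] 23.5
scene thick_cell 0.66 243 [ 0.258 -0.325  0.07 ] [ 254.2 -325.7] [100.8  58.4] 84.2
scene thick_cell 0.64 240 [ 0.277 -0.527  0.069] [ 274.1 -527.9] [ 53.6 101.8] 40.1
scene thick_cell 0.59 331 [ 0.586 -0.457  0.07 ] [ 581.1 -456.6] [ 49.9 101.6] 70.7
scene thin_cell 0.91 178 [0.402 0.224 0.069] [399.3 224. ] [100.2  36. ] 84.9
scene thin_cell 0.47 241 [ 0.596 -0.022  0.07 ] [591.8  -7.9] [ 90.2 145.2] 83.0
```

View pics/c1.png

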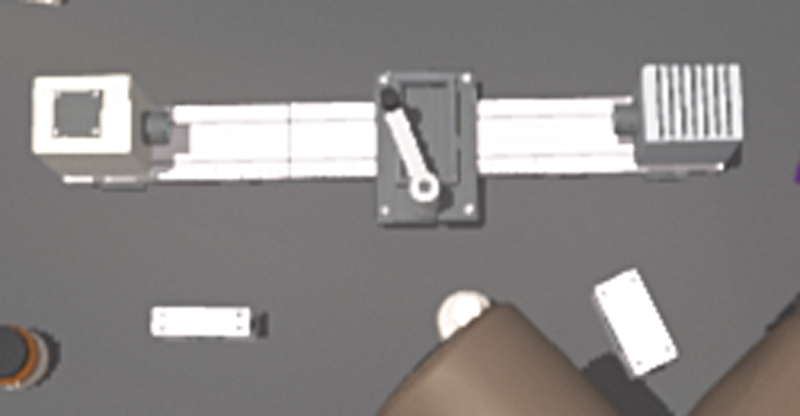

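Request:
drive_tool(
  targets=[
    [0.4,0.97,0.2,0,0,0.25],
    [0.49,0.97,0.2,0,0,0.25],
    [0.49,0.97,0.2,0,0,0.25],
    [0.49,0.97,0.2,0,0,0.25],
    [0.49,0.97,0,0,0,0.25],
  ],
  claw=0.6,
  newtons=10,
)

```text
t: 3.12
eef_pos: [0.388, -0.4131, 0.2595]
ee_rot: [-3.14, 0.001, -2.561]
force: [1.0, 0.5, -1.0]
width: 0.0531
```

Request:
drive_tool(
  targets=[
    [0.49,0.97,0,0,0,0.25],
    [0.49,0.97,0,0,0,0.25],
    [0.49,0.97,0,0,0,0.25],
    [0.49,0.97,0,0,0,0.25],
    [0.49,0.97,0,0,0,0.25],
  ],
)

```text
t: 3.75
eef_pos: [0.4857, -0.2188, 0.2589]
ee_rot: [-3.141, 0.0, -2.43]
force: [0.4, -0.1, -0.2]
width: 0.0528
```

Request:
drive_tool(
  targets=[
    [0.49,0.97,0,0,0,0.25],
    [0.49,0.97,0,0,0,0.25],
    [0.49,0.97,0,0,0,0.25],
    [0.49,0.97,0,0,0,0.25],
    [0.49,0.97,0,0,0,0.25],
  ],
)

```text
t: 4.38
eef_pos: [0.5838, -0.0247, 0.2588]
ee_rot: [-3.141, 0.0, -2.299]
force: [0.8, -0.2, 0.3]
width: 0.0527
```

Request:
drive_tool(
  targets=[
    [0.4,0.8,0,0,0,0.25],
    [0.1,0.2,0,0,0,0.25],
    [0,0,0,0,0,0],
  ],
)

```text
t: 4.75
eef_pos: [0.6032, 0.0141, 0.2584]
ee_rot: [3.141, -0.0, -2.247]
force: [-0.2, -1.1, 0.4]
width: 0.0528
```

Run:
```python
from h import *
im,d=arm.grab_frame("scene"); P=cloud("scene",d)
m=(d>0)&(np.hypot(P[...,0]-.603,P[...,1]-.014)<.08)&(P[...,2]>.255)&(P[...,2]<.285)
Q=P[m]; print(len(Q),Q.min(0),Q.max(0),np.median(Q,0))
b=cv2.minAreaRect((Q[:,:2]*1000).astype(np.float32)); print(b)
save("s1",cv2.resize(im[110:290,230:450],None,fx=3.2,fy=3.2,interpolation=cv2.INTER_CUBIC))
c=arm.get_calibration("scene");K=np.array(c["mtx"]);R=Ro.from_euler("xyz",c["rotation"]).as_matrix()
p=R.T@(np.array(arm.get_state()["eef_pos"])-c["origin"]); print("tcp px",K[0,0]*p[0]/-p[2]+K[0,2],K[1,1]*-p[1]/-p[2]+K[1,2])
```

```text
38 [ 5.75741476e-01 -3.94530933e-04  2.58704904e-01] [0.64159754 0.05162065 0.28388451] [0.58606632 0.03683791 0.27282538]
((602.9983520507812, 18.59423828125), (22.944915771484375, 82.58045196533203), 51.34735870361328)
tcp px 338.62523535382684 206.5974518037183
```

View pics/s1.png

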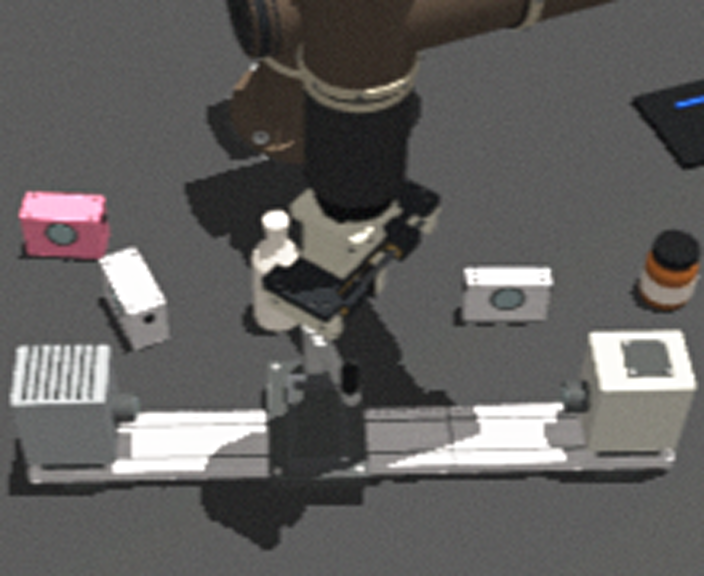

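Request:
drive_tool(
  targets=[
    [0.05,-0.04,-0.9,0,0,0],
    [0,0,-0.9,0,0,0],
    [0,0,-0.8,0,0,0],
    [0,0,-0.3,0,0,0],
    [0,0,0,0,0,0],
  ],
)

```text
t: 5.42
eef_pos: [0.605, 0.0115, 0.1426]
ee_rot: [3.141, -0.001, -2.249]
force: [-0.4, -0.4, -0.1]
width: 0.0526
```

Request:
drive_tool(
  targets=[
    [0,0,0,0,0,0],
    [0,0,0,0,0,0],
    [0,0,0,0,0,0],
  ],
  claw=0.31,
  newtons=5,
)

```text
t: 5.8
eef_pos: [0.6056, 0.0124, 0.1433]
ee_rot: [-3.141, 0.001, -2.248]
force: [-0.8, 0.2, 0.3]
width: 0.0296
```

Request:
drive_tool(
  targets=[
    [-0.21,0.43,0,0,0,0.7],
    [-0.29,0.38,0,0,0,0.7],
    [-0.355,0.31,0,0,0,0.7],
    [-0.41,0.235,0,0,0,0.7],
    [-0.45,0.15,0,0,0,0.7],
  ],
)

```text
t: 6.42
eef_pos: [0.5369, 0.0733, 0.1431]
ee_rot: [-3.14, 0.001, -1.878]
force: [1.2, 1.8, 1.5]
width: 0.0274
```

Request:
drive_tool(
  targets=[
    [-0.47,0.06,0,0,0,0.7],
    [-0.355,-0.02,0,0,0,0.7],
    [0,0,0,0,0,0],
    [0,0,0,0,0,0],
  ],
)

```text
t: 6.92
eef_pos: [0.5042, 0.0742, 0.1429]
ee_rot: [-3.141, 0.0, -1.736]
force: [-0.1, -0.0, 0.4]
width: 0.0274
```

Request:
drive_tool(
  targets=[
    [0,0,0,0,0,0],
    [0,0,0.6,0,0,0],
    [0,0,0.9,0,0,0],
    [0,0,0.9,0,0,0],
    [0,0,0.1,0,0,0],
  ],
  claw=0.5,
)

```text
t: 7.55
eef_pos: [0.5053, 0.0745, 0.2452]
ee_rot: [-3.138, 0.002, -1.735]
force: [0.7, 1.0, -0.2]
width: 0.0439
```

Request:
drive_tool(
  targets=[
    [-0.308,-0.777,0,0,0,-0.953],
    [-0.308,-0.777,0,0,0,-0.953],
    [-0.308,-0.777,0,0,0,-0.953],
    [-0.308,-0.777,0,0,0,-0.953],
    [-0.308,-0.777,0,0,0,-0.953],
  ],
  claw=1.0,
)

```text
t: 8.18
eef_pos: [0.4414, -0.0824, 0.2418]
ee_rot: [3.141, -0.001, -2.238]
force: [0.1, -1.3, 0.5]
width: 0.0856
```

Request:
drive_tool(
  targets=[
    [-0.308,-0.777,0,0,0,-0.953],
    [-0.308,-0.777,0,0,0,-0.953],
    [-0.308,-0.777,0,0,0,-0.953],
    [-0.308,-0.777,0,0,0,-0.953],
    [-0.308,-0.777,0,0,0,-0.953],
  ],
)

```text
t: 8.8
eef_pos: [0.3797, -0.2377, 0.2418]
ee_rot: [3.141, -0.001, -2.737]
force: [0.3, 0.0, -1.1]
width: 0.0871
```

Request:
drive_tool(
  targets=[
    [0,0,-0.8,0,0,0],
    [0,0,-0.8,0,0,0],
    [0,0,0,0,0,0],
  ],
)

```text
t: 9.18
eef_pos: [0.3785, -0.2366, 0.1762]
ee_rot: [3.138, -0.005, -2.734]
force: [-0.3, 0.1, 0.6]
width: 0.0877
```

```bash
cat >> h.py <<'E'
def rect(P,d,x,y,r,z0,z1):
    m=(d>0)&(P[...,2]>z0)&(P[...,2]<z1)&(np.hypot(P[...,0]-x,P[...,1]-y)<r); Q=P[m]
    if len(Q)<6: return len(Q)
    b=cv2.minAreaRect((Q[:,:2]*1000).astype(np.float32))
    return len(Q),np.round(np.median(Q,0),4).tolist(),np.round(b[0],1).tolist(),np.round(b[1],1).tolist(),round(b[2],1)
E
python3 - <<'E'
from h import *
s=arm.get_state(); print(s["eef_pos"],s["ee_rot"],s["width"])
for c in("top","scene"):
    im,d=arm.grab_frame(c); P=cloud(c,d); np.savez(c+"1.npz",im=im,d=d)
    for n,a in dict(thick=(.38,-.236,.075,.06,.08),rim=(.595,-.02,.075,.066,.08),plate=(.585,-.02,.11,.046,.058),floor=(.597,-.02,.04,.046,.056),lever=(.516,.03,.08,.128,.142),knob=(.508,.076,.03,.16,.175),tcp=(.382,-.236,.09,.182,.21)).items(): print(c,n,rect(P,d,*a))
    for n in ("pocket","lever_hub","lever_knob","front_edge","scribed_line","thick_cell"): print(n,[np.round(w(c,r["point"]),3).tolist() for r in arm.landmark_of(n,c)[:1]])
im=np.load("scene1.npz")["im"]; save("s2",cv2.resize(im[110:290,230:450],None,fx=3.2,fy=3.2,interpolation=cv2.INTER_CUBIC))
E
```

```text
[ 0.37847626 -0.23656798  0.17616245] [ 3.13817454 -0.00478322 -2.7338505 ] 0.08767309847089601
top thick (174, [0.3548, -0.239, 0.0693], [371.6, -242.5], [83.8, 45.6], 20.1)
top rim (126, [0.6199, -0.032, 0.0716], [610.8, -22.4], [65.1, 85.6], 88.8)
top plate (549, [0.6148, -0.0232, 0.0518], [615.8, -21.6], [108.3, 94.3], 88.2)
top floor (221, [0.5994, -0.0197, 0.0514], [604.4, -20.2], [76.7, 65.0], 86.4)
top lever (32, [0.5027, 0.059, 0.135], [503.2, 66.8], [17.2, 41.2], 18.7)
top knob (27, [0.5055, 0.0724, 0.1679], [503.8, 72.6], [17.8, 15.5], 44.4)
top tcp 0
pocket []
lever_hub [[0.522, -0.018, 0.119]]
lever_knob [[0.509, 0.072, 0.152]]
front_edge [[0.597, 0.033, 0.032]]
scribed_line [[0.599, 0.128, 0.029]]
thick_cell [[0.582, -0.46, -0.003]]
scene thick (256, [0.3885, -0.2306, 0.07], [382.8, -232.7], [110.9, 47.2], 24.2)
scene rim (203, [0.5905, -0.0209, 0.0715], [590.8, -16.4], [64.5, 139.6], 88.1)
scene plate (863, [0.5934, -0.0172, 0.0522], [583.5, -15.9], [109.1, 174.0], 88.8)
scene floor (233, [0.5981, -0.0191, 0.0521], [596.6, -21.1], [76.1, 77.8], 62.7)
scene lever (149, [0.5164, 0.0262, 0.1346], [516.9, 32.0], [30.6, 120.7], 2.0)
scene knob (28, [0.5088, 0.0784, 0.1673], [507.3, 77.0], [20.9, 18.9], 42.7)
scene tcp (56, [0.3718, -0.1917, 0.198], [386.4, -232.4], [19.7, 120.7], 24.5)
pocket [[0.594, -0.017, 0.053]]
lever_hub [[0.519, -0.016, 0.122]]
lever_knob [[0.508, 0.082, 0.157]]
front_edge [[0.597, 0.034, 0.036]]
scribed_line []
thick_cell [[0.266, -0.532, 0.002]]
```

View pics/s2.png

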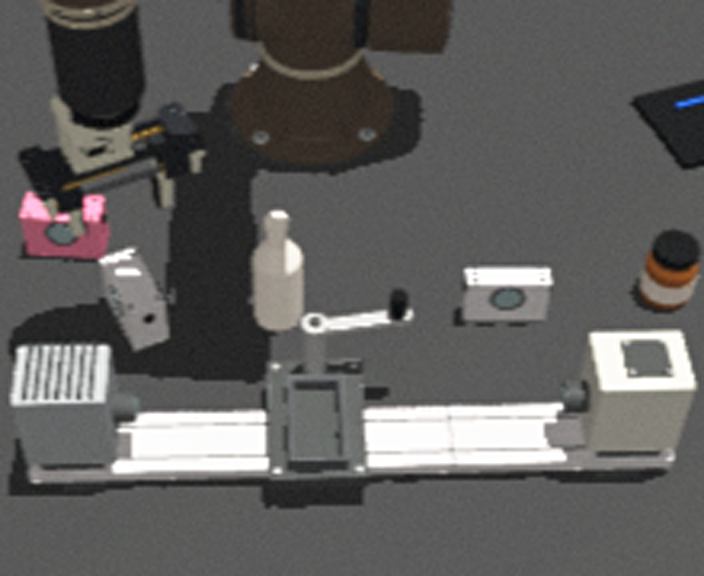

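Request:
drive_tool(
  targets=[
    [0.11,0,-0.9,0,0,0],
    [0,0,-0.9,0,0,0],
    [0,0,-0.9,0,0,0],
    [0,0,-0.7,0,0,0],
    [0,0,-0.15,0,0,0],
  ],
)

```text
t: 10.5
eef_pos: [0.3837, -0.2366, 0.0351]
ee_rot: [3.14, -0.003, -2.733]
force: [0.4, 0.1, -0.5]
width: 0.0876
```

Request:
drive_tool(
  targets=[
    [0,0,0,0,0,0],
    [0,0,0,0,0,0],
    [0,0,0,0,0,0],
    [0,0,0,0,0,0],
    [0,0,0,0,0,0],
  ],
  claw=0,
  newtons=30,
)

```text
t: 11.12
eef_pos: [0.3848, -0.2366, 0.0369]
ee_rot: [3.141, 0.0, -2.733]
force: [-1.5, 3.4, 4.9]
width: 0.046
```

Request:
drive_tool(
  targets=[
    [0,0,0,0,0,0],
    [0,0,0.1,0,0,0],
    [0,0,0.3,0,0,0],
    [0,0,0.6,0,0,0],
    [0,0,0,0,0,0],
  ],
)

```text
t: 11.75
eef_pos: [0.3863, -0.2371, 0.0784]
ee_rot: [-3.139, 0.003, -2.732]
force: [0.2, 0.4, -3.6]
width: 0.0457
```

Request:
drive_tool(
  targets=[
    [0,0,0.9,0,0,0],
    [0,0,0.9,0,0,0],
    [0.754,0.77,0.2,0,0,-0.578],
    [0.754,0.77,0.05,0,0,-0.578],
    [0.754,0.77,0,0,0,-0.578],
  ],
)

```text
t: 12.38
eef_pos: [0.4758, -0.1433, 0.1583]
ee_rot: [3.141, 0.0, -2.917]
force: [1.3, 0.4, -2.7]
width: 0.0456
```

Request:
drive_tool(
  targets=[
    [0.754,0.77,0,0,0,-0.578],
    [0.754,0.77,0,0,0,-0.578],
    [0.754,0.77,0,0,0,-0.578],
    [0.754,0.77,0,0,0,-0.578],
    [0,0,0,0,0,0],
  ],
)

```text
t: 13.0
eef_pos: [0.5973, -0.0193, 0.1569]
ee_rot: [-3.141, -0.001, 3.128]
force: [-0.6, -0.5, -3.6]
width: 0.0461
```

Run:
```python
from h import *
for k in range(3):
  s=arm.get_state(); print(np.round(s["eef_pos"],4),np.round(s["ee_rot"],4),s["width"])
  for c in("top","scene"):
    im,d=arm.grab_frame(c); P=cloud(c,d); np.savez(c+"2.npz",im=im,d=d)
    if k==2:
      z=s["eef_pos"][2]+.033
      print(c,"hist",np.histogram(P[(d>0)&(np.hypot(P[...,0]-.597,P[...,1]+.02)<.07)][:,2],np.arange(.05,.26,.01)))
      print(c,"cell",rect(P,d,.597,-.02,.075,z-.008,z+.008),"plate",rect(P,d,.585,-.02,.11,.046,.058))
im=np.load("scene2.npz")["im"]; save("s3",cv2.resize(im[180:290,270:420],None,fx=5,fy=5,interpolation=cv2.INTER_CUBIC))
```

```text
[ 0.5973 -0.0193  0.1569] [-3.1414e+00 -1.2000e-03  3.1282e+00] 0.04610107792444566
[ 0.5953 -0.0209  0.1572] [-3.1413e+00 -2.3000e-03  3.1278e+00] 0.04633152973543577
[ 0.595  -0.0217  0.1579] [-3.1415e+00 -1.3000e-03  3.1268e+00] 0.04636490788470555
top hist (array([152,  35,  26,   0,   0,   0,   0,   7,  11,  12,  11,   8,  17,
        81,  95,   0,   0,   6,  46, 149]), array([0.05, 0.06, 0.07, 0.08, 0.09, 0.1 , 0.11, 0.12, 0.13, 0.14, 0.15,
       0.16, 0.17, 0.18, 0.19, 0.2 , 0.21, 0.22, 0.23, 0.24, 0.25]))
top cell (169, [0.5586, -0.0251, 0.1904], [563.7, -23.9], [47.9, 46.7], 88.4) plate (460, [0.5469, 0.0053, 0.0514], [581.2, -5.1], [169.3, 108.3], 0.6)
scene hist (array([356,  69,  77,   0,   0,   0,   0,  18,  26,  24,  25,  38,  49,
       118, 140,   5,   1,   4,  60, 180]), array([0.05, 0.06, 0.07, 0.08, 0.09, 0.1 , 0.11, 0.12, 0.13, 0.14, 0.15,
       0.16, 0.17, 0.18, 0.19, 0.2 , 0.21, 0.22, 0.23, 0.24, 0.25]))
scene cell (242, [0.6131, -0.0181, 0.1907], [609.7, -17.0], [84.5, 68.3], 26.9) plate (634, [0.6101, 0.0119, 0.0523], [584.9, 0.9], [109.1, 168.4], 89.2)
```

View pics/s3.png

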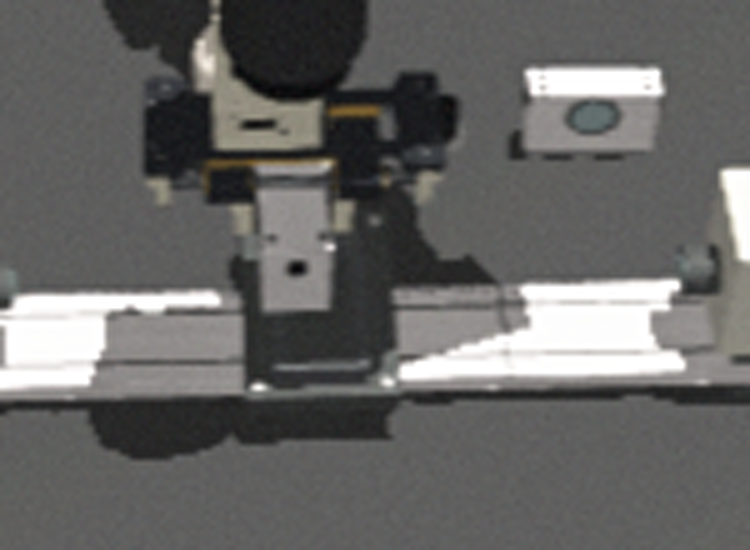

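Request:
drive_tool(
  targets=[
    [0,0,0.5,0,0,0],
    [0,0,0.5,0,0,0],
    [0,0,0,0,0,0],
    [0,0,0,0,0,0],
  ],
)

```text
t: 13.8
eef_pos: [0.5953, -0.0214, 0.1979]
ee_rot: [3.141, -0.001, 3.126]
force: [-0.3, -0.1, -3.8]
width: 0.0464
```

```bash
cat > m.py <<'E'
from h import *
s=arm.get_state(); T=s["eef_pos"]; print(np.round(T,4),np.round(s["ee_rot"],4),s["width"])
Y=.595
for c in("top","scene"):
    fr=[arm.grab_frame(c) for _ in range(3)]; d=np.median([f[1] for f in fr],0); P=cloud(c,d); np.savez(c+"3.npz",im=fr[0][0],d=d)
    z=T[2]+.033
    print(c,"plate",rect(P,d,.585,0,.11,.046,.058))
    print(c,"rim",rect(P,d,.597,0,.075,.066,.08))
    print(c,"lever",rect(P,d,.5,.04,.11,.128,.142)," knob",rect(P,d,.508,.09,.05,.16,.175))
    for nm,a,b in(("neartop",-.06,-.015),("fartop",.03,.065)):
        m=(d>0)&(abs(P[...,2]-z)<.008)&(P[...,0]-T[0]>a)&(P[...,0]-T[0]<b)&(abs(P[...,1]-T[1])<.04); Q=P[m]
        if len(Q)>5: print(c,nm,len(Q),"x",np.round(np.percentile(Q[:,0],[1,50,99]),4),"y",np.round(np.percentile(Q[:,1],[2,50,98]),4),"z",np.round(np.median(Q[:,2]),4))
    m=(d>0)&(P[...,2]>T[2]-.03)&(P[...,2]<T[2]+.025)&(P[...,0]-T[0]>.03)&(P[...,0]-T[0]<.065)&(abs(P[...,1]-T[1])<.03); Q=P[m]
    if len(Q)>5: print(c,"farface",len(Q),"x",np.round(np.median(Q[:,0]),4),"y",np.round(np.percentile(Q[:,1],[2,50,98]),4),"zmin",np.round(Q[:,2].min(),4), "slope dx/dy",np.round(np.polyfit(Q[:,1],Q[:,0],1)[0],3))
E
python3 m.py
```

```text
[ 0.5953 -0.0214  0.1979] [ 3.1413e+00 -7.0000e-04  3.1263e+00] 0.04639635480459849
top plate (589, [0.5515, 0.0001, 0.0514], [580.5, -5.2], [166.3, 108.5], 0.6)
top rim (67, [0.5516, 0.021, 0.0703], [569.9, -5.8], [61.6, 68.7], 88.7)
top lever (181, [0.5082, 0.0329, 0.1342], [508.8, 42.5], [26.9, 122.4], 8.7)  knob (30, [0.4969, 0.0887, 0.1655], [497.7, 87.1], [16.5, 17.8], 85.8)
top neartop 156 x [0.5412 0.5564 0.5723] y [-0.0454 -0.0234 -0.0018] z 0.2303
scene plate (773, [0.6007, 0.0044, 0.0524], [584.1, 0.7], [109.8, 168.1], 89.6)
scene rim (151, [0.6229, 0.0185, 0.0713], [599.1, 0.8], [63.7, 120.0], 87.7)
scene lever (30, [0.5104, 0.0712, 0.1337], [508.6, 77.9], [11.4, 64.6], 17.2)  knob (9, [0.5026, 0.0984, 0.1662], [500.0, 99.4], [4.0, 17.2], 84.7)
scene neartop 28 x [0.5684 0.574  0.5777] y [-0.0394 -0.0178  0.0038] z 0.2309
scene fartop 76 x [0.626  0.6366 0.6444] y [-0.0386 -0.0175  0.0037] z 0.2298
scene farface 144 x 0.6429 y [-0.0391 -0.0192  0.0038] zmin 0.168 slope dx/dy -0.029
```

Request:
drive_tool(
  targets=[
    [0.11,0.46,0,0,0,0],
    [0,0,-0.7,0,0,0],
    [0,0,-0.7,0,0,0],
    [0,0,-0.65,0,0,0],
    [0,0,0,0,0,0],
  ],
)

```text
t: 14.72
eef_pos: [0.599, -0.0024, 0.1144]
ee_rot: [-3.141, -0.004, 3.127]
force: [0.1, 0.6, -2.8]
width: 0.0461
```

Request:
drive_tool(
  targets=[
    [0,0,0,0,0,0],
    [0,0,0,0,0,0],
  ],
)

```text
t: 14.98
eef_pos: [0.6013, -0.0024, 0.118]
ee_rot: [3.141, 0.002, 3.127]
force: [0.2, 0.5, -3.7]
width: 0.0463
```

```bash
python3 m.py
python3 - <<'E'
from h import *
im=np.load("scene3.npz")["im"]; a=cv2.resize(im[200:280,280:400],None,fx=5,fy=5,interpolation=cv2.INTER_CUBIC)
save("s4",a)
E
```

```text
[ 0.6013 -0.0024  0.118 ] [3.1411e+00 2.2000e-03 3.1272e+00] 0.046340914438809847
top plate (453, [0.5361, -0.0243, 0.0516], [547.8, -6.2], [107.0, 98.8], 88.8)
top rim (87, [0.5596, -0.0221, 0.0707], [565.7, -5.7], [61.6, 59.9], 88.3)
top lever (204, [0.5087, 0.0295, 0.1345], [519.8, 37.3], [47.3, 136.3], 8.7)  knob (30, [0.4966, 0.0884, 0.1664], [498.5, 87.1], [16.9, 16.3], 0.3)
top neartop 141 x [0.5467 0.563  0.5791] y [-0.0281 -0.0055  0.0147] z 0.1503
scene plate (466, [0.6283, -0.0059, 0.0522], [601.8, 0.7], [108.9, 133.2], 89.1)
scene rim (113, [0.6375, -0.0125, 0.0707], [617.3, 0.1], [63.8, 81.0], 87.7)
scene lever 5  knob (23, [0.5027, 0.0938, 0.167], [499.4, 93.6], [14.3, 21.1], 88.3)
scene neartop 27 x [0.5783 0.5821 0.5861] y [-0.0214  0.0008  0.0216] z 0.1507
scene fartop 71 x [0.6316 0.6425 0.6504] y [-0.0222  0.0008  0.0217] z 0.1489
scene farface 126 x 0.648 y [-0.0224 -0.0007  0.0219] zmin 0.0901 slope dx/dy 0.055
```

View pics/s4.png

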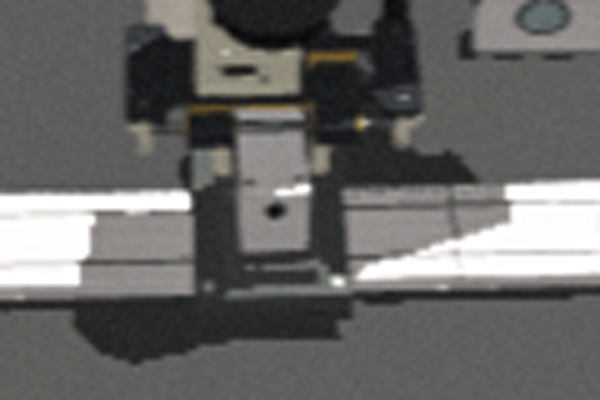

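Request:
drive_tool(
  targets=[
    [-0.01,0.02,-0.1,0,0,0],
    [0,0,-0.1,0,0,0],
    [0,0,-0.1,0,0,0],
    [0,0,-0.05,0,0,0],
    [0,0,0,0,0,0],
  ],
)

```text
t: 15.9
eef_pos: [0.5998, -0.0021, 0.1022]
ee_rot: [-3.141, -0.001, 3.127]
force: [-0.2, -1.6, -4.8]
width: 0.0462
```

Request:
drive_tool(
  targets=[
    [0,0,-0.08,0,0,0],
    [0,0,-0.08,0,0,0],
    [0,0,-0.08,0,0,0],
    [0,0,0,0,0,0],
  ],
)

```text
t: 16.4
eef_pos: [0.6, -0.0021, 0.0926]
ee_rot: [-3.141, -0.0, 3.127]
force: [0.7, -2.8, -4.0]
width: 0.0462
```

Request:
drive_tool(
  targets=[
    [0,0,-0.05,0,0,0],
    [0,0,-0.03,0,0,0],
    [0,0,-0.03,0,0,0],
    [0,0,0,0,0,0],
  ],
)

```text
t: 16.9
eef_pos: [0.5998, -0.0021, 0.0897]
ee_rot: [-3.141, 0.0, 3.127]
force: [-5.3, -3.4, 7.1]
width: 0.046
```

Request:
drive_tool(
  targets=[
    [0,0,-0.03,0,0,0],
    [0,0,0,0,0,0],
    [0,0,0,0,0,0],
  ],
)

```text
t: 17.27
eef_pos: [0.5996, -0.0022, 0.0893]
ee_rot: [-3.141, 0.0, 3.128]
force: [-9.0, -2.3, 15.9]
width: 0.0458
```

Request:
drive_tool(
  targets=[
    [0,0,0.04,0,0,0],
    [0,0,0,0,0,0],
  ],
)

```text
t: 17.52
eef_pos: [0.5997, -0.0021, 0.0895]
ee_rot: [-3.141, -0.0, 3.127]
force: [-4.7, -2.3, 7.5]
width: 0.0459
```

Request:
drive_tool(
  targets=[
    [0,0,0,0,0,0],
    [0,0,0,0,0,0],
    [0,0,0,0,0,0],
    [0,0,0,0,0,0],
  ],
  claw=0.85,
)

```text
t: 18.02
eef_pos: [0.6001, -0.0018, 0.0889]
ee_rot: [3.142, 0.0, 3.127]
force: [-0.6, 0.0, -0.9]
width: 0.074
```

Request:
drive_tool(
  targets=[
    [0,0,0.5,0,0,0],
    [0,0,0.9,0,0,0],
    [0,0,0.9,0,0,0],
    [0,0,0.9,0,0,0],
    [0,0,0.6,0,0,0],
  ],
)

```text
t: 18.65
eef_pos: [0.6005, -0.0018, 0.243]
ee_rot: [3.141, 0.002, 3.127]
force: [1.2, 0.2, -0.7]
width: 0.0744
```

Request:
drive_tool(
  targets=[
    [-0.8,-0.8,0,0,0,0],
    [-0.8,-0.8,0,0,0,0],
    [-0.8,-0.8,0,0,0,0],
    [0,0,0,0,0,0],
  ],
  claw=0.5,
)

```text
t: 19.15
eef_pos: [0.5021, -0.0994, 0.2416]
ee_rot: [3.141, 0.001, 3.125]
force: [0.8, -0.2, 0.7]
width: 0.0448
```

Run:
```python
from h import *
for c in("top","scene"):
    fr=[arm.grab_frame(c) for _ in range(3)]; d=np.median([f[1] for f in fr],0); P=cloud(c,d); np.savez(c+"4.npz",im=fr[0][0],d=d)
    for n,a in dict(cell=(.597,0,.065,.108,.127),rim=(.597,0,.075,.066,.078),plate=(.585,0,.11,.046,.058),lever=(.5,.04,.11,.128,.142),knob=(.505,.09,.04,.16,.175)).items(): print(c,n,rect(P,d,*a))
im=np.load("scene4.npz")["im"]; save("s5",cv2.resize(im[180:290,270:420],None,fx=5,fy=5,interpolation=cv2.INTER_CUBIC))
```

```text
top cell (11, [0.5467, 0.0101, 0.1176], [548.3, 11.5], [10.3, 5.0], 88.0)
top rim (32, [0.5499, 0.0155, 0.0705], [551.8, -5.6], [23.0, 65.7], 8.3)
top plate (226, [0.5112, -0.0001, 0.0515], [536.3, -5.4], [106.6, 77.2], 89.8)
top lever (113, [0.5081, 0.0329, 0.1335], [512.7, 34.5], [48.5, 68.2], 22.7)
top knob 0
scene cell (342, [0.6034, 0.0003, 0.1222], [591.5, 0.5], [118.1, 46.2], 0.4)
scene rim (163, [0.6331, -0.0054, 0.0717], [599.0, 0.8], [63.7, 120.9], 87.7)
scene plate (566, [0.5994, -0.0094, 0.0521], [584.0, 0.7], [109.8, 170.6], 89.6)
scene lever (164, [0.5131, 0.0404, 0.1348], [516.6, 37.6], [69.9, 132.7], 39.0)
scene knob (24, [0.5035, 0.0938, 0.1677], [503.0, 93.6], [14.3, 19.9], 85.8)
```

View pics/s5.png

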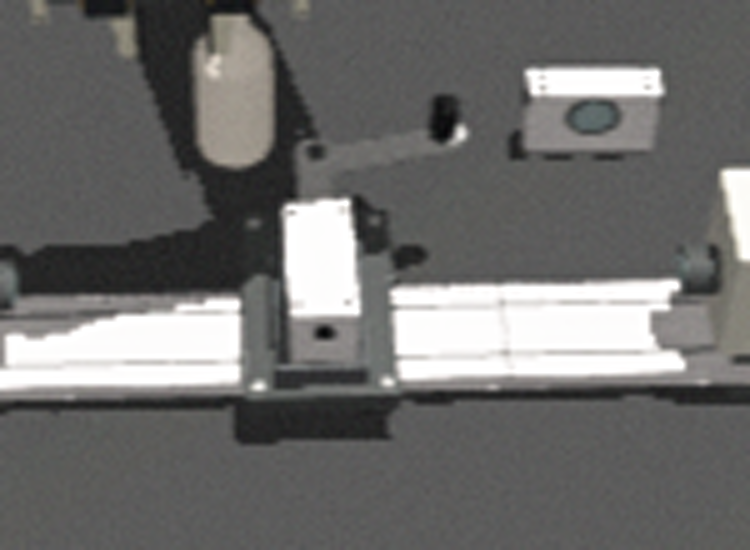

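Request:
drive_tool(
  targets=[
    [0,0.3625,0,0,0,0.96],
    [0,0.3625,0,0,0,0.96],
    [0,0.3625,0,0,0,0.96],
    [0,0.3625,0,0,0,0.96],
    [0,0.3625,0,0,0,0.96],
  ],
)

```text
t: 20.08
eef_pos: [0.5043, -0.0243, 0.2406]
ee_rot: [3.141, -0.001, -2.649]
force: [-0.5, -0.7, 0.4]
width: 0.0439
```

Request:
drive_tool(
  targets=[
    [0,0.3625,0,0,0,0.96],
    [0,0.3625,0,0,0,0.96],
    [0,0.3625,0,0,0,0.96],
    [0,0.3625,0,0,0,0.96],
    [0,0.3625,0,0,0,0.96],
  ],
)

```text
t: 20.7
eef_pos: [0.5043, 0.0482, 0.2406]
ee_rot: [3.141, -0.001, -2.147]
force: [-0.3, -0.4, 0.5]
width: 0.0438
```

Request:
drive_tool(
  targets=[
    [0,0.3625,0,0,0,0.96],
    [0,0.3625,0,0,0,0.96],
    [0,0.3625,0,0,0,0.96],
    [0,0,0,0,0,0],
  ],
)

```text
t: 21.2
eef_pos: [0.5042, 0.0918, 0.2406]
ee_rot: [3.141, -0.0, -1.848]
force: [0.5, -0.1, -0.6]
width: 0.0437
```

Request:
drive_tool(
  targets=[
    [-0.05,0,-0.8,0,0,0],
    [0,0,-0.8,0,0,0],
    [0,0,-0.6,0,0,0],
    [0,0,-0.24,0,0,0],
    [0,0,0,0,0,0],
  ],
)

```text
t: 21.82
eef_pos: [0.502, 0.0904, 0.1431]
ee_rot: [3.141, -0.001, -1.85]
force: [-0.1, 0.0, 0.3]
width: 0.0439
```

Request:
drive_tool(
  targets=[
    [0,0,0,0,0,0],
    [0,0,0,0,0,0],
  ],
  claw=0.31,
)

```text
t: 22.08
eef_pos: [0.5025, 0.0908, 0.1443]
ee_rot: [-3.14, 0.001, -1.849]
force: [0.4, 0.3, -0.2]
width: 0.0302
```

Request:
drive_tool(
  targets=[
    [0.39,0.045,0,0,0,-1],
    [0.47,-0.035,0,0,0,-1],
    [0.46,-0.13,0,0,0,-1],
    [0.42,-0.215,0,0,0,-1],
    [0.37,-0.295,0,0,0,-1],
  ],
)

```text
t: 22.7
eef_pos: [0.5873, 0.0657, 0.144]
ee_rot: [-3.141, 0.001, -2.376]
force: [-0.6, 2.0, 0.7]
width: 0.0271
```

Request:
drive_tool(
  targets=[
    [0.305,-0.36,0,0,0,-1],
    [0.23,-0.415,0,0,0,-1],
    [0.14,-0.45,0,0,0,-1],
    [0.045,-0.355,0,0,0,-1],
    [0,0,0,0,0,-1],
  ],
)

```text
t: 23.32
eef_pos: [0.6155, 0.0013, 0.1439]
ee_rot: [-3.142, 0.001, -2.901]
force: [-0.7, 0.9, 0.3]
width: 0.0273
```

Request:
drive_tool(
  targets=[
    [0,-0.15,0,0,0,-0.5],
    [0,-0.05,0,0,0,0],
    [0,0,0,0,0,0],
  ],
)

```text
t: 23.7
eef_pos: [0.6152, -0.0059, 0.1437]
ee_rot: [-3.142, 0.0, -2.948]
force: [0.1, -0.1, -0.8]
width: 0.0275
```

Request:
drive_tool(
  targets=[
    [0,-0.06,0,0,0,0],
    [0,0,0,0,0,0],
  ],
)

```text
t: 23.95
eef_pos: [0.6152, -0.0077, 0.1435]
ee_rot: [3.141, 0.0, -2.948]
force: [-1.6, 4.6, 2.1]
width: 0.0272
```

Request:
drive_tool(
  targets=[
    [0,-0.06,0,0,0,0],
    [0,0,0,0,0,0],
  ],
)

```text
t: 24.2
eef_pos: [0.6153, -0.0102, 0.1436]
ee_rot: [3.141, 0.0, -2.948]
force: [-1.3, 5.1, 2.5]
width: 0.027
```

Request:
drive_tool(
  targets=[
    [0,0.07,0,0,0,0],
    [0,0,0,0,0,0],
  ],
)

```text
t: 24.45
eef_pos: [0.615, -0.0081, 0.1431]
ee_rot: [-3.141, -0.001, -2.949]
force: [0.2, 0.2, 0.2]
width: 0.027
```

Request:
drive_tool(
  targets=[
    [0,0,0.5,0,0,0],
    [0,0,0.8,0,0,0],
    [0,0,0.8,0,0,0],
    [0,0,0.4,0,0,0],
    [0,0,0,0,0,0],
  ],
  claw=0.4,
)

```text
t: 25.08
eef_pos: [0.6155, -0.0079, 0.244]
ee_rot: [3.141, 0.002, -2.949]
force: [-1.0, -0.4, 0.6]
width: 0.035
```

Request:
drive_tool(
  targets=[
    [-0.8,-0.7,0,0,0,-0.5],
    [-0.8,-0.7,0,0,0,-0.5],
    [-0.7,-0.6,0,0,0,-0.4],
    [0,0,0,0,0,-0.4],
    [0,0,0,0,0,0],
  ],
  claw=0,
)

```text
t: 25.7
eef_pos: [0.5224, -0.0882, 0.2421]
ee_rot: [-3.142, -0.002, -3.138]
force: [-0.1, -0.3, -1.2]
width: 0.0003
```

Run:
```python
from h import *
s=arm.get_state(); print(np.round(s["eef_pos"],4),s["ee_rot"],s["width"],s["t"])
for c in("top","scene"):
    fr=[arm.grab_frame(c) for _ in range(3)]; d=np.median([f[1] for f in fr],0); P=cloud(c,d); np.savez(c+"5.npz",im=fr[0][0],d=d)
    for n,a in dict(cell=(.597,0,.065,.108,.126),rim=(.597,0,.075,.066,.078),plate=(.585,0,.11,.046,.058),lever=(.57,0,.08,.129,.142),knob=(.615,-.003,.04,.16,.175)).items(): print(c,n,rect(P,d,*a))
im=np.load("scene5.npz")["im"]; save("s6",cv2.resize(im[180:290,270:420],None,fx=5,fy=5,interpolation=cv2.INTER_CUBIC))
```

```text
[ 0.5224 -0.0882  0.2421] [-3.14156993e+00 -1.72778917e-03 -3.13784046e+00] 0.00029304806720276073 25.7
top cell (40, [0.5727, -0.0272, 0.1219], [567.6, -25.8], [10.1, 45.4], 88.7)
top rim (70, [0.5652, -0.0289, 0.0712], [569.5, -9.3], [61.7, 67.2], 88.6)
top plate (433, [0.5263, 0.0034, 0.0516], [552.0, -9.7], [106.8, 108.8], 88.9)
top lever (42, [0.512, -0.01, 0.1394], [513.9, -7.9], [22.5, 27.4], 8.5)
top knob 0
scene cell (245, [0.6177, -0.0056, 0.1216], [598.5, -3.6], [107.1, 46.8], 0.3)
scene rim (171, [0.636, -0.0092, 0.0713], [598.9, -2.9], [63.5, 119.6], 87.8)
scene plate (568, [0.6007, -0.0128, 0.0521], [583.7, -3.0], [109.7, 170.2], 89.7)
scene lever (115, [0.551, -0.0044, 0.1356], [567.3, -4.8], [28.5, 124.5], 87.4)
scene knob (27, [0.6154, -0.0044, 0.1679], [615.9, -4.1], [17.7, 15.5], 67.4)
```

View pics/s6.png

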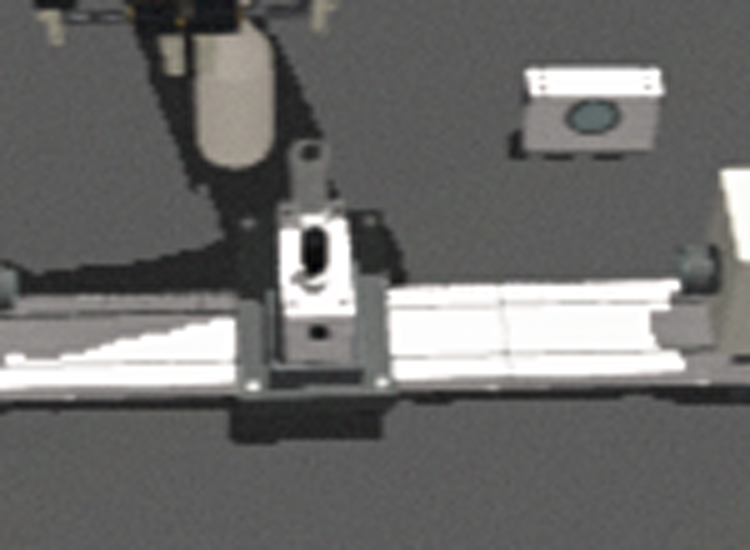

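Request:
drive_tool(
  targets=[
    [-0.05,0,-0.9,0,0,0],
    [0,0,-0.9,0,0,0],
    [0,0,-0.9,0,0,0],
    [0,0,-0.9,0,0,0],
    [0,0.3,0,0,0,0],
  ],
)

```text
t: 26.62
eef_pos: [0.5192, -0.076, 0.0969]
ee_rot: [-3.141, -0.006, -3.138]
force: [0.2, -0.8, 0.2]
width: 0.0003
```

```bash
cat > line.py <<'E'
from h import *
# straight line across deck: resample deck (z=.030) into world grid, average over x, find the dip
def deck(c,im,y0=.09,y1=.17):
    k=arm.get_calibration(c);K=np.array(k["mtx"]);R=Ro.from_euler("xyz",k["rotation"]).as_matrix()
    ys=np.arange(y0,y1,.0005); xs=np.arange(.575,.628,.001); X,Y=np.meshgrid(xs,ys)
    W=np.stack([X,Y-(-.0)*0,np.full_like(X,.030)],-1)
    W[...,0]+=.0155*(Y) ; W[...,1]-=.0155*(X-.6)
    p=(W-np.array(k["origin"]))@R
    u=(K[0,0]*p[...,0]/-p[...,2]+K[0,2]).astype(np.float32); v=(K[1,1]*-p[...,1]/-p[...,2]+K[1,2]).astype(np.float32)
    g=cv2.remap(cv2.cvtColor(im,cv2.COLOR_RGB2GRAY).astype(np.float32),u,v,cv2.INTER_LINEAR)
    r=np.median(g,1); b=cv2.medianBlur(r.astype(np.float32).reshape(-1,1),5)
    from scipy.ndimage import median_filter
    dip=median_filter(r,41)-r; i=dip.argmax(); sl=slice(max(i-6,0),i+7); wt=np.clip(dip[sl],0,None)
    return (ys[sl]*wt).sum()/wt.sum(), dip[i]
if __name__=="__main__":
    for c in("top","scene"):
        for n in "045":
            print(c,n,deck(c,np.load(c+n+".npz")["im"]))
E
python3 line.py
```

```text
top 0 (np.float64(0.1280918813335721), np.float32(19.265625))
top 4 (np.float64(0.09542704571251678), np.float32(3.1572266))
top 5 (np.float64(0.0973123731494979), np.float32(18.555664))
scene 0 (np.float64(0.1335774101973854), np.float32(12.149414))
scene 4 (np.float64(0.13359910485388937), np.float32(12.408691))
scene 5 (np.float64(0.1335961617286028), np.float32(12.068359))
```

Request:
drive_tool(
  targets=[
    [0,0.2,0,0,0,0],
    [0,0.2,0,0,0,0],
    [0,0.2,0,0,0,0],
    [0,0.2,0,0,0,0],
    [0,0.2,0,0,0,0],
  ],
)

```text
t: 27.25
eef_pos: [0.5213, -0.0358, 0.0998]
ee_rot: [-3.141, 0.0, -3.137]
force: [0.6, -5.8, 0.5]
width: 0.0004
```

Request:
drive_tool(
  targets=[
    [0,0.25,0,0,0,0],
    [0,0.25,0,0,0,0],
    [0,0.25,0,0,0,0],
    [0,0.1,0,0,0,0],
    [0,0,0,0,0,0],
  ],
)

```text
t: 27.88
eef_pos: [0.5215, -0.0016, 0.0996]
ee_rot: [3.141, 0.001, -3.137]
force: [1.1, -2.0, 1.1]
width: 0.0003
```

```bash
cat > car.py <<'E'
from h import *
import sys
from line import deck
n=sys.argv[1]; s=arm.get_state(); print(np.round(s["eef_pos"],4),s["t"],np.round(s["force"],1))
for c,y in(("top",.128),("scene",.1336)):
    fr=[arm.grab_frame(c) for _ in range(3)]; d=np.median([f[1] for f in fr],0); P=cloud(c,d); np.savez(c+n+".npz",im=fr[0][0],d=d)
    k=rect(P,d,.597,.05,.13,.046,.058); print(c,"plate",k)
    m=(d>0)&(P[...,2]>.05)&(P[...,2]<.055)&(P[...,0]>.62)&(P[...,0]<.66)&(abs(P[...,1]-.05)<.13); Q=P[m]
    print(c,"far plate y",Q[:,1].min() if len(Q) else 0,Q[:,1].max() if len(Q) else 0,"line",deck(c,fr[0][0],.11,.17))
    for nm,a in dict(cell=(.61,.06,.1,.11,.126),knob=(.615,.05,.06,.16,.175)).items(): print(c,nm,rect(P,d,*a))
E
python3 car.py 6
```

```text
[ 0.5215 -0.0016  0.0996] 27.875 [ 1.1 -2.   1.1]
top plate (106, [0.5043, 0.0511, 0.0514], [524.0, 29.1], [106.4, 51.6], 89.9)
top far plate y 0 0 line (np.float64(0.14532933099049852), np.float32(1.2587891))
top cell 0
top knob 0
scene plate (562, [0.5988, 0.0186, 0.0521], [584.8, 35.4], [110.3, 168.4], 88.4)
scene far plate y -0.019456799778924304 0.08902285626774466 line (np.float64(0.13358770579730422), np.float32(11.979492))
scene cell (247, [0.6109, 0.0267, 0.1219], [588.1, 34.0], [129.4, 53.1], 7.1)
scene knob (29, [0.6172, 0.0331, 0.1678], [616.4, 34.3], [16.9, 16.6], 88.7)
```

Request:
drive_tool(
  targets=[
    [0,0.25,0,0,0,0],
    [0,0.25,0,0,0,0],
    [0,0.25,0,0,0,0],
    [0,0.2,0,0,0,0],
    [0,0,0,0,0,0],
  ],
)

```text
t: 28.8
eef_pos: [0.521, 0.0364, 0.0992]
ee_rot: [3.142, -0.0, -3.137]
force: [-0.4, -1.3, -0.7]
width: 0.0005
```

Request:
drive_tool(
  targets=[
    [0,0,0,0,0,0],
    [0,-0.3,0,0,0,0],
    [0,-0.6,0,0,0,0],
    [0,-0.9,0,0,0,0],
    [0,0,0,0,0,0],
  ],
)

```text
t: 29.42
eef_pos: [0.5206, -0.0382, 0.0992]
ee_rot: [-3.142, -0.001, -3.14]
force: [0.0, 0.6, 0.4]
width: 0.0009
```

```bash
python3 car.py 7
python3 - <<'E'
from h import *
a=np.load("scene7.npz")["im"][215:265,310:410]; save("s7",cv2.resize(a,None,fx=8,fy=8,interpolation=cv2.INTER_CUBIC))
E
```

```text
[ 0.5206 -0.0382  0.0992] 29.425 [0.  0.6 0.4]
top plate (173, [0.51, 0.0854, 0.0515], [580.7, 69.2], [107.2, 164.4], 89.3)
top far plate y 0.11087597013388623 0.11770054721337361 line (np.float64(0.13529288278011187), np.float32(5.8710938))
top cell 3
top knob 0
scene plate (562, [0.6013, 0.0537, 0.0524], [584.8, 73.4], [109.9, 168.9], 89.2)
scene far plate y 0.019039359336060435 0.12782291295401477 line (np.float64(0.1202807184531049), np.float32(2.8862305))
scene cell (237, [0.6159, 0.0688, 0.1221], [586.2, 73.3], [127.5, 46.5], 0.2)
scene knob (29, [0.6165, 0.0728, 0.1676], [591.7, 66.5], [66.9, 18.7], 12.9)
```

View pics/s7.png

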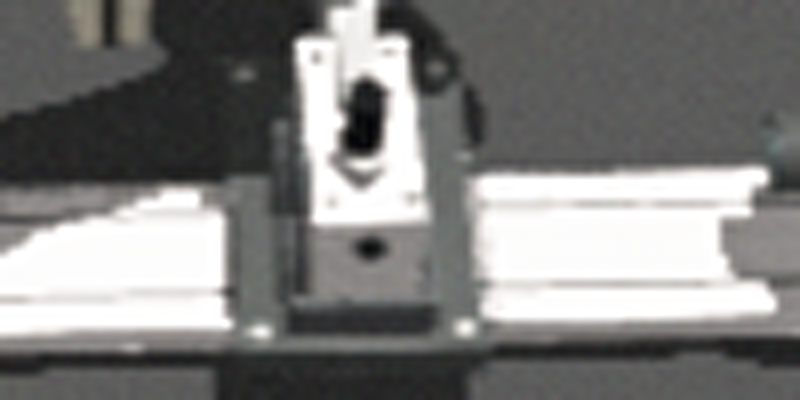

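```bash
cat > edge.py <<'E'
from h import *
from line import deck
def edge(c,im,guess,x0,x1,z=.052):
    k=arm.get_calibration(c);K=np.array(k["mtx"]);R=Ro.from_euler("xyz",k["rotation"]).as_matrix()
    ys=np.arange(guess-.012,guess+.012,.00025); X,Y=np.meshgrid(np.arange(x0,x1,.001),ys)
    W=np.stack([X+.0155*Y,Y-.0155*(X-.6),np.full_like(X,z)],-1); p=(W-np.array(k["origin"]))@R
    u=(K[0,0]*p[...,0]/-p[...,2]+K[0,2]).astype(np.float32); v=(K[1,1]*-p[...,1]/-p[...,2]+K[1,2]).astype(np.float32)
    r=np.median(cv2.remap(cv2.cvtColor(im,cv2.COLOR_RGB2GRAY).astype(np.float32),u,v,cv2.INTER_LINEAR),1)
    lo,hi=r[:16].mean(),r[-16:].mean(); return ys[np.argmax(r>(lo+hi)/2)],lo,hi
if __name__=="__main__":
    for c,n,g in(("top","0",.033),("top","5",.045),("scene","0",.039),("scene","4",.055),("scene","5",.052),("scene","6",.0904),("scene","7",.1284)):
        im=np.load(c+n+".npz")["im"]; print(c,n,[np.round(edge(c,im,g,a,b),4).tolist() for a,b in((.575,.595),(.595,.625))],"guess",g)
E
python3 edge.py
```

```text
top 0 [[0.0313, 135.3184, 254.0996], [0.0323, 134.4066, 254.0935]] guess 0.033
top 5 [[0.0445, 136.9994, 254.9993], [0.045, 94.1044, 98.2771]] guess 0.045
scene 0 [[0.0355, 110.2628, 250.7117], [0.035, 111.2971, 253.0]] guess 0.039
scene 4 [[0.052, 109.4147, 252.3184], [0.052, 111.4619, 253.0617]] guess 0.055
scene 5 [[0.0492, 108.973, 251.4721], [0.0482, 111.8599, 253.0187]] guess 0.052
scene 6 [[0.0866, 109.9575, 245.9389], [0.0866, 110.8338, 253.0]] guess 0.0904
scene 7 [[0.1271, 109.9501, 248.8083], [0.1261, 112.1708, 253.1736]] guess 0.1284
```

Request:
drive_tool(
  targets=[
    [0,0.6,0,0,0,0],
    [0,0.6,0,0,0,0],
    [0,0.35,0,0,0,0],
    [0,0.1,0,0,0,0],
    [0,0,0,0,0,0],
  ],
)

```text
t: 30.35
eef_pos: [0.5211, 0.0302, 0.0993]
ee_rot: [-3.142, -0.0, -3.137]
force: [-0.7, 0.1, 0.0]
width: 0.0001
```

Request:
drive_tool(
  targets=[
    [0,0,0,0,0,0],
    [0,0,0,0,0,0],
  ],
)

```text
t: 30.6
eef_pos: [0.5211, 0.0297, 0.0993]
ee_rot: [-3.142, -0.0, -3.138]
force: [0.7, -1.0, 0.1]
width: 0.0002
```

Request:
drive_tool(
  targets=[
    [0,0.15,0,0,0,0],
    [0,0.1,0,0,0,0],
    [0,0.05,0,0,0,0],
    [0,0,0,0,0,0],
    [0,0,0,0,0,0],
  ],
)

```text
t: 31.22
eef_pos: [0.5211, 0.0421, 0.0993]
ee_rot: [-3.141, -0.0, -3.137]
force: [1.2, -3.5, -0.8]
width: 0.0002
```

Back off well away, then verify with both cameras unobstructed.

Request:
drive_tool(
  targets=[
    [0,-0.3,0,0,0,0],
    [0,-0.8,0,0,0,0],
    [0,-0.9,0.3,0,0,0],
    [0,-0.5,0.9,0,0,0],
    [0,0,0.9,0,0,0],
  ],
)

```text
t: 31.85
eef_pos: [0.5207, -0.0594, 0.1841]
ee_rot: [3.141, -0.001, -3.139]
force: [0.8, 0.4, -1.5]
width: 0.0001
```

Request:
drive_tool(
  targets=[
    [-0.5,-0.95,0.5,0,0,0],
    [-0.5,-0.95,0.3,0,0,0],
    [-0.5,-0.95,0,0,0,0],
    [-0.3,-0.95,0,0,0,0],
    [0,-0.5,0,0,0,0],
  ],
)

```text
t: 32.48
eef_pos: [0.4481, -0.2314, 0.2157]
ee_rot: [3.141, 0.001, -3.139]
force: [0.7, 0.5, -0.4]
width: 0.0006
```

```bash
python3 car.py 8
python3 - <<'E'
from h import *
from edge import edge
for c,g in(("top",.123),("scene",.13)):
    z=np.load(c+"8.npz"); print(c,[np.round(edge(c,z["im"],g,a,b),4).tolist() for a,b in((.575,.595),(.595,.625))])
    for n in("front_edge","scribed_line","pocket","thin_cell","bottle","jar","beaker"): print(n,[np.round(w(c,r["point"]),3).tolist() for r in arm.landmark_of(n,c)[:1]])
a=np.load("top8.npz")["im"][150:215,190:330]; b=np.load("scene8.npz")["im"][205:270,280:420]
save("s8",np.vstack([cv2.resize(x,None,fx=4.5,fy=4.5,interpolation=cv2.INTER_NEAREST) for x in(a,b)]))
E
```

```text
[ 0.4481 -0.2314  0.2157] 32.475 [ 0.7  0.5 -0.4]
top plate (402, [0.5414, 0.1122, 0.0516], [580.6, 84.7], [83.3, 164.0], 89.2)
top far plate y 0.10733547062251628 0.1252877774181811 line (np.float64(0.12359056572497575), np.float32(8.359863))
top cell (145, [0.6074, 0.0883, 0.1207], [581.7, 77.1], [37.6, 128.1], 89.0)
top knob (32, [0.6128, 0.0723, 0.167], [613.3, 72.3], [16.8, 16.4], 1.4)
scene plate (567, [0.6032, 0.0589, 0.0525], [584.9, 78.5], [110.0, 171.8], 89.3)
scene far plate y 0.022793630658714134 0.13279550986345823 line (np.float64(0.12613821326986707), np.float32(3.1518555))
scene cell (237, [0.6173, 0.0734, 0.1218], [587.7, 78.4], [127.2, 46.5], 0.8)
scene knob (29, [0.6193, 0.0773, 0.1681], [617.1, 76.1], [17.4, 17.6], 38.4)
top [[0.127, 139.8694, 255.0], [0.1273, 139.4601, 255.0]]
front_edge [[0.598, 0.127, 0.033]]
scribed_line [[0.601, 0.129, 0.028]]
pocket [[0.599, 0.076, 0.052]]
thin_cell [[0.396, 0.218, -0.003]]
bottle []
jar [[0.367, 0.428, -0.001]]
beaker [[0.395, -0.438, 0.003]]
scene [[0.1303, 109.5774, 248.9219], [0.1303, 111.585, 253.3054]]
front_edge [[0.598, 0.128, 0.037]]
scribed_line [[0.603, 0.132, 0.029]]
pocket [[0.595, 0.076, 0.053]]
thin_cell [[0.399, 0.222, 0.001]]
bottle [[0.385, -0.056, -0.003]]
jar [[0.373, 0.427, 0.001]]
beaker [[0.395, -0.434, 0.005]]
```

View pics/s8.png

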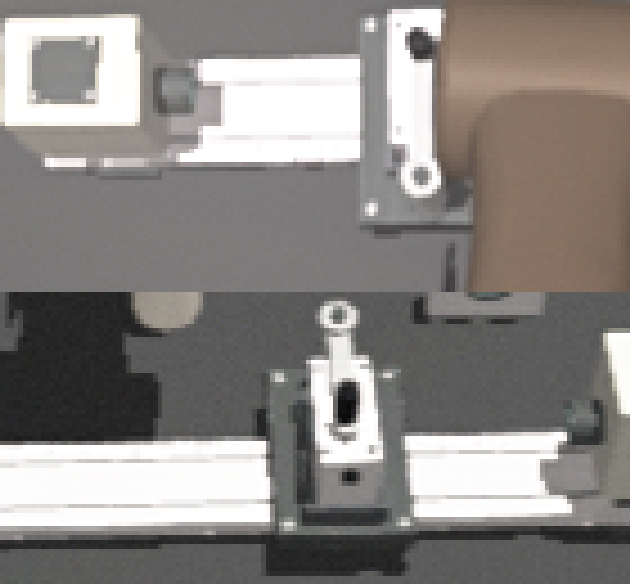

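Request:
drive_tool(
  targets=[
    [0.5,0.95,0,0,0,0],
    [0.5,0.95,0,0,0,0],
    [0.5,0.95,0,0,0,0],
    [0.3,0.95,-0.5,0,0,0],
    [0,0.5,-0.6,0,0,0],
  ],
)

```text
t: 34.1
eef_pos: [0.5222, -0.0561, 0.1711]
ee_rot: [3.141, 0.001, -3.136]
force: [0.1, 0.6, -0.8]
width: 0.0004
```

Request:
drive_tool(
  targets=[
    [0,0.4,-0.9,0,0,0],
    [0,0.6,-0.9,0,0,0],
    [0,0.6,0,0,0,0],
    [0,0.6,0,0,0,0],
    [0,0,0,0,0,0],
  ],
)

```text
t: 34.72
eef_pos: [0.5214, 0.0313, 0.0993]
ee_rot: [-3.142, 0.0, -3.136]
force: [0.3, 0.3, -0.3]
width: 0.0005
```

Request:
drive_tool(
  targets=[
    [0,0,0,0,0,0],
    [0,0,0,0,0,0],
  ],
)

```text
t: 34.98
eef_pos: [0.5211, 0.0296, 0.0994]
ee_rot: [3.142, 0.0, -3.138]
force: [-0.1, 0.6, -0.1]
width: 0.0004
```

Request:
drive_tool(
  targets=[
    [0,0.15,0,0,0,0],
    [0,0.1,0,0,0,0],
    [0,0.075,0,0,0,0],
    [0,0,0,0,0,0],
    [0,0,0,0,0,0],
  ],
)

```text
t: 35.6
eef_pos: [0.5212, 0.0431, 0.0994]
ee_rot: [-3.142, 0.0, -3.137]
force: [0.0, -1.3, 0.8]
width: 0.0007
```

Request:
drive_tool(
  targets=[
    [0,-0.3,0,0,0,0],
    [0,-0.8,0,0,0,0],
    [0,-0.9,0.3,0,0,0],
    [0,-0.5,0.9,0,0,0],
    [0,0,0.9,0,0,0],
  ],
)

```text
t: 36.22
eef_pos: [0.5205, -0.0587, 0.184]
ee_rot: [-3.142, -0.001, -3.14]
force: [1.3, 0.5, 0.1]
width: 0.0007
```

Request:
drive_tool(
  targets=[
    [-0.5,-0.95,0.5,0,0,0],
    [-0.5,-0.95,0.3,0,0,0],
    [-0.5,-0.95,0,0,0,0],
    [-0.3,-0.95,0,0,0,0],
    [0,-0.5,0,0,0,0],
  ],
)

```text
t: 36.85
eef_pos: [0.4479, -0.2306, 0.2156]
ee_rot: [3.141, 0.001, -3.139]
force: [0.6, 0.8, -0.8]
width: 0.0005
```

Request:
drive_tool(
  targets=[
    [0,0,0,0,0,0],
    [0,0,0,0,0,0],
    [0,0,0,0,0,0],
  ],
)

```text
t: 37.22
eef_pos: [0.4492, -0.2283, 0.2154]
ee_rot: [3.141, 0.0, -3.137]
force: [0.8, 0.7, 0.7]
width: 0.0003
```

```bash
python3 car.py 9
python3 - <<'E'
from h import *
from edge import edge
for c,g in(("top",.123),("scene",.13)):
    z=np.load(c+"9.npz"); print(c,[np.round(edge(c,z["im"],g,a,b),4).tolist() for a,b in((.575,.595),(.595,.625))])
    for n in("front_edge","scribed_line"): print(n,[[np.round(w(c,r["point"]),4).tolist() for r in arm.landmark_of(n,c)[:1]] for _ in range(3)])
E
```

```text
[ 0.4492 -0.2283  0.2154] 37.225 [0.8 0.7 0.7]
top plate (369, [0.5373, 0.1137, 0.0516], [580.4, 86.5], [79.9, 163.6], 89.3)
top far plate y 0.11096575005957793 0.1253725602815617 line (np.float64(0.12519228953865522), np.float32(4.328125))
top cell (137, [0.6044, 0.0885, 0.1213], [578.7, 80.4], [135.4, 34.0], 0.4)
top knob (30, [0.6116, 0.0738, 0.1665], [613.2, 72.5], [16.5, 16.1], 86.9)
scene plate (553, [0.6023, 0.0608, 0.0523], [583.5, 79.7], [109.9, 169.7], 89.1)
scene far plate y 0.024002342163993606 0.1336425309063194 line (np.float64(0.12741555476749855), np.float32(3.0751953))
scene cell (232, [0.6168, 0.0731, 0.1219], [588.5, 79.3], [128.1, 47.2], 0.5)
scene knob (28, [0.618, 0.0793, 0.1673], [616.2, 79.0], [18.2, 17.2], 34.1)
top [[0.1283, 140.1348, 252.2513], [0.1288, 140.0298, 251.1886]]
front_edge [[[0.6007, 0.1299, 0.0327]], [[0.6007, 0.1299, 0.0327]], [[0.6007, 0.1299, 0.0327]]]
scribed_line [[[0.6009, 0.1289, 0.0272]], [[0.6009, 0.1289, 0.0272]], [[0.6009, 0.1289, 0.0272]]]
scene [[0.132, 108.6163, 249.0088], [0.1315, 112.1937, 253.4766]]
front_edge [[[0.5934, 0.1315, 0.0353]], [[0.5934, 0.1315, 0.0353]], [[0.5934, 0.1315, 0.0353]]]
scribed_line [[[0.5991, 0.1306, 0.0305]], [[0.5991, 0.1306, 0.0305]], [[0.5991, 0.1306, 0.0305]]]
```

```bash
python3 -c "
from station import arm
print(arm.job_done())"
```

```text
the job is handed in; nothing more can be done
None
```

I opened the lever, seated the thick cell in the pocket, swung the lever shut, and pushed the carriage to the scribed line by the lever post. The job is handed in, at about 37 s of robot time. No verdict is reported, so these are my own last checks:

- **Cell:** its top reads about 122 mm above the bench, which matches fully home. Closing the fingers on it measured 46 mm, so it was the thick one.
- **Lever:** it met its stop when I closed it, and in the last pictures its knob lies over the pocket's centre line.
- **Front edge at the line:** my estimates disagree but centre near zero, within the 3 mm allowance. The scene camera's depth says 1.1 mm past, its image edge about 1.9 mm short, the top camera's edge about 0.3 mm past, and both detection networks about 1 mm past. The line itself is hidden once the carriage reaches it, so I could not check it directly.
- **Bystanders:** the thin cell, bottle, jar and beaker read at their starting places within about 5 mm. That check came just before the final 1 mm push. The top camera could not see the bottle, so its position comes from the scene camera alone.

**A mishap on the way:** while I carried the cell over, the carriage slid about 17 mm, most likely because the cell brushed the lever post. I measured the pocket's new position before lowering, and the cell went in with low forces.

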